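# Turn a lamp base over with the spatula and seat its glass globe

## Robot

A 7-joint arm with a two-finger parallel gripper is mounted at the origin on the work surface. World frame = base frame: x ahead of the robot, y to its left, z up, the work surface at z = 0. Lengths are in m, angles in rad, forces in N, time in s.
With the tool pointing down it reaches from about 0.35 to 0.9 m from the base axis. Payload 8.1 kg.
Tool frame: the origin (TCP) lies midway between the tips of the shut fingers; the grasp point (between the pads) lies arm.tcp_to_grasp behind it (arm.tcp_to_grasp is the distance from the TCP to the grasp point, in m); z points along the fingers, y is the line along which they close (so a half turn about z gives the same grasp; the last joint's range is limited). The gripper opens to 92 mm and grips with 3 to 60 N. Pads are 19 mm wide; open, the fingers measure 130 mm over their backs; the gripper's body (75 mm by 190 mm) begins 47 mm behind the grasp point.
Start: joints at [1.232, 0.434, 0.025, 1.573, -0.012, 1.134, -0.075], TCP at [0.146, -0.608, 0.227] pointing down, gripper open.
Joint ranges: [-2.62, 2.62], [-0.44, 2.09], [-1.27, 1.32], [0.08, 2.57], [-1.32, 4.46], [0.12, 2], [-2.74, 2.74]. Speed limits (rad/s): [2.22, 2.22, 3.01, 3.01, 3.14, 3.14, 3.14].

## Interface

Orientations are given as a rotation vector (axis times angle).
In Python, from cell import observe, get_image, arm gives the robot as it stands. The module is installed in compiled form; this text tells all that it offers.
- The arm moves only by the tool drive_tool, never from a script. Its argument "steps" is a list of rows, each a list of 5 numbers: the closure, from 0 (fully open) to 1 (shut), then the shift along the world's x, y, z in mm, then the turn about the world's z in rad. In form: [[hand, x, y, z, roll], ...]. A call has 1 to 20 rows; each row shifts and turns the commanded pose from where the row before left it; what a row does not reach is not made up. A row lasts 1/12 s, in which the tool goes at most 41.7 mm and 7.16 degrees, less where a joint would pass 70% of its speed; a pose out of reach is approached as far as the arm can. A call with a gripper value outside its range is refused whole. The fingers move at their own pace and stop on an object; "grip_force" is the grip in N (left out, the last holds). Time passes only in rows, so rows that do not move let the fingers close. It gives the time, the measured TCP pose, the force, the opening and the grip force at its end, in the units of the state.
- observe(): the state, without advancing time (a new reading comes with each control period).
- get_image(name): name is "side" or "top"; returns a dict with "image" (384x512x3 uint8, red, green, blue), "vfov" (degrees; the focal length in pixels is half the picture's height over the tangent of half this angle, whatever the lens; pixels are square), "cx", "cy" (the principal point, pixels), "xyz" and "attitude" of the camera in the world. Camera axes: x right, y down, z forward; pixel columns grow to the right and rows downward; lengths in m; the calibration is good to about 2 mm. A picture is of the moment at which its call begins. There is no depth.
- arm.sign_off(): hands the job in; it is judged then, once.
The state is a dict: "clock": time; "joints": joint angles; "dq": joint speeds; "joint_efforts": joint torques, N m; "position": TCP position; "ee_rot": TCP orientation; "force": force on the tool from outside, world axes, zero at the start; "ft_torque": the same for the moment, N m; "width": opening from 0.0 (shut) to 1.0 (fully open); "gripper_force": force on a finger pad.
Only numpy, scipy, OpenCV 4.12 (cv2) and the standard library are available. Lean on these libraries where they do the work, as an engineer would, in place of code of your own. Each camera call takes 0.05 s, during which the arm holds its last target. There are 200 camera calls.

## Task

Pick up the orange-handled spatula and use it to turn the brass lamp base over onto the black rubber mat, so that it lies flat there with its collar facing up (a little overhang at the mat's edge is fine), without the gripper or arm touching the base while it is being turned; lay the spatula back down flat on the counter. Then take the amber glass globe from the blue tray and set it gently in the base's collar, and let go. Leave the white globe and everything else on the counter where it is.

Things in the scene. Friction and masses are not known exactly. Their poses are not given: they have to be found in the camera images.
- disc: Lamp base: brass disc 110 mm across, 7 mm thick, one face plain with a black pad, the other with a round collar 56 mm outside, 37 mm inside, 9 mm high. 0.2 kg. It starts collar down on the counter, so its rim overhangs by 9 mm, 5 to 30 mm short of the mat's near edge. Origin: centre of the collar's mouth (free end); z points from there to the plain face (up at the start, down once turned over).
- mat: Fixed black rubber mat 160 x 180 mm, 14 mm thick, with upright edges, lying on the counter. Origin: centre of its underside. Its x axis (160 mm) points away from the base: the near edge that faces the base lies at x = -80 mm, and serves as a step on which the base's far rim can be stopped and tipped over.
- spatula_grip (a point): Centre of the front part of the orange handle, a bar 20 mm wide, 24 mm high, x = -85 to +25 mm. x points along the spatula to the blade, z up when it lies flat. Blade: stiff steel plate 70 mm wide, 2.5 mm thick, x = 35 to 125 mm, parallel to the handle, its underside 38 mm lower. 0.22 kg, balanced 50 mm ahead of this point; lies flat on its blade with the handle raised.
- spatula_tip (a point): Middle of the blade's straight front edge, at the underside; same axes as the handle point, 125 mm ahead of it and 38 mm lower.
- spatula: The spatula itself; origin on the blade's underside level, right below the handle point.
- amber_globe_center (a point): Centre of the amber glass globe, a ball 60 mm across, 80 g, fragile. It starts in one of the tray's two holes (which one varies), its centre 24 mm above the tray's top; seated in the upturned collar its centre is 24 mm above the collar's mouth.
- amber_globe: The amber globe itself; its axes turn as it rolls.
- tray: Fixed blue tray block 220 x 90 mm, 22 mm high, with two 37 mm holes at x = -60 and +60 mm in which the globes sit. Origin: centre of its underside; x along its 220 mm.
- white_globe: White globe like the amber one, in the tray's other hole; to be left alone.
- spray: Bystander: red can, 64 mm across, 170 mm high, upright. Origin at its foot.
- jar: Bystander: white jar with yellow lid, 66 mm across, 85 mm high. Origin at its foot.
- tape: Bystander: grey roll of tape lying flat, 100 mm across, 48 mm high. Origin at the centre of its underside.
- elbow: Bystander: steel pipe elbow, about 80 mm long, 50 mm high, standing. Origin below its upright part.
- cleaner: Bystander: blue bottle, 70 mm across, 190 mm high. Origin at its foot.
- tee: Bystander: copper pipe tee 110 mm long, 50 mm high, lying. Origin at counter level below its middle.
- carton: Bystander: cardboard box 90 x 140 x 70 mm high. Origin at the centre of its underside.
Not all that is in view belongs to the job. What is shaped like the spatula but green is not meant. What is shaped like the amber_globe but green is not meant.

How it is judged:
By the outcome, as a careful person would: the job done as asked, in the order asked, and still so for the second after the job is handed in, with the robot touching nothing.
It also fails if it takes over 72 s, if anything falls off the work surface, if the arm or the gripper's body presses on something with over 40 N, if the wrist force passes 120 N, or if a joint passes its speed limit or range.

## Working session

There is one attempt and no reset: what is moved stays moved. The work goes in short steps, Python scripts to look and compute and a tool call to move; the robot and the scene stay as the last step left them, time stands still between calls to the robot, and variables do not carry over. Pictures are saved under pics/ and viewed, at most 10 in all, crops included, and the job is handed in when it is done.

Besides the shell and the picture viewer there is one more tool, called after "Emit:" by a JSON object that holds its "fn" and its "kwargs", one argument or row to a line. drive_tool: Moves the arm, as the interface text tells. Its arguments: {"type":"object","properties":{"steps":{"type":"array"},"grip_force":{"type":"number"}},"required":["steps"]}

```bash
mkdir -p pics; python3 - <<'E'
from cell import observe,get_image,arm
import cv2
s=observe();print(s)
print(arm.tcp_to_grasp,[a for a in dir(arm) if a[0]!='_'])
for n in('side','top'):
    g=get_image(n);print(n,{k:v for k,v in g.items() if k!='image'})
    cv2.imwrite(f'pics/{n}0.png',g['image'][:,:,::-1])
E
```

```text
{'clock': 0.0, 'joints': array([ 1.23237866,  0.43521693,  0.02499504,  1.57409882, -0.01163565,
        1.13395846, -0.07509961]), 'dq': array([-0.00317408, -0.00018099, -0.00103103,  0.00051613,  0.00020414,
       -0.00133026,  0.00160482]), 'joint_efforts': array([-3.99312885e-04, -6.67854238e+01,  9.84755158e-01, -3.14463723e+01,
       -6.05364516e-02,  4.28590004e-02,  1.68496745e-04]), 'position': array([ 0.14585142, -0.60723044,  0.22594829]), 'ee_rot': array([-3.11830244e+00, -3.69223501e-01,  4.65266650e-04]), 'force': array([ 0.30155235, -0.48655284,  0.01981758]), 'ft_torque': array([-0.01359995, -0.0099995 ,  0.01965284]), 'gripper_force': 0.0, 'width': 1.0025660077428749}
0.0188 ['PlanningError', 'sign_off', 'tcp_to_grasp']
side {'vfov': 42.12238233119285, 'cx': 256.5473347378776, 'cy': 193.49648814279882, 'xyz': array([0.15759243, 1.40702829, 0.97112938]), 'attitude': array([-0.30117404,  2.6381897 , -1.45594521])}
top {'vfov': 48.831707690448425, 'cx': 260.4807998112894, 'cy': 197.0103865086381, 'xyz': array([0.38729927, 0.00204026, 1.23441639]), 'attitude': array([-2.17417365,  2.19390732, -0.09272747])}
```

View pics/top0.png

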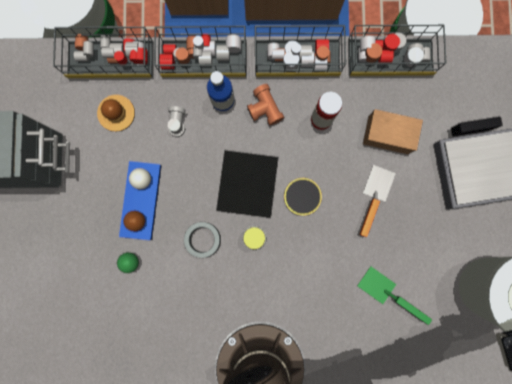

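View pics/side0.png

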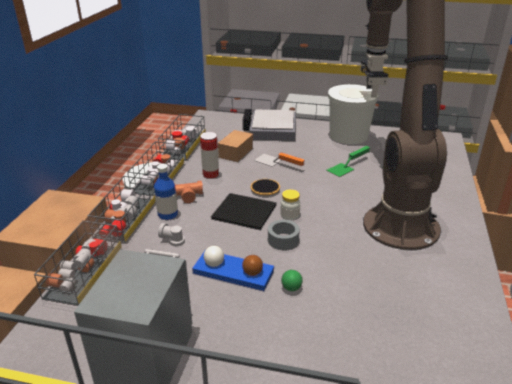

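Candidates in the top picture:
- **Spatulas:** orange handle at (371,218) with blade at (380,182), which is the one I want. The green one at (395,295) is not.
- **Globes:** amber in the blue tray at (134,221), which is the one I want. Not wanted: the look-alike on the orange coaster at (112,110), the green globe at (128,262) and the white globe at (140,179).
- **Base and mat:** base at (303,197), mat at (248,183), so the flip goes roughly towards +y.

```bash
cat > h.py <<'E'
import numpy as np,cv2
from scipy.spatial.transform import Rotation as R
from cell import observe,get_image,arm
def ray(g,u,v):
    f=g['image'].shape[0]/2/np.tan(np.radians(g['vfov'])/2)
    d=np.stack([(np.asarray(u)-g['cx'])/f,(np.asarray(v)-g['cy'])/f,np.ones(np.shape(u))],-1)
    return R.from_rotvec(g['attitude']).apply(d)
def plane(g,uv,z):
    uv=np.atleast_2d(uv).astype(float);d=ray(g,uv[:,0],uv[:,1]);o=g['xyz']
    return o+d*((z-o[2])/d[:,2])[:,None]
def proj(g,p):
    f=g['image'].shape[0]/2/np.tan(np.radians(g['vfov'])/2)
    c=R.from_rotvec(g['attitude']).inv().apply(np.atleast_2d(p)-g['xyz'])
    return c[:,:2]/c[:,2:]*f+[g['cx'],g['cy']]
def blob(g,lo,hi,box=None):
    h=cv2.cvtColor(g['image'],cv2.COLOR_RGB2HSV);m=cv2.inRange(h,np.array(lo),np.array(hi))
    if box:
        k=np.zeros_like(m);x0,y0,x1,y1=box;k[y0:y1,x0:x1]=255;m&=k
    c=max(cv2.findContours(m,cv2.RETR_EXTERNAL,cv2.CHAIN_APPROX_NONE)[0],key=cv2.contourArea)
    return c.reshape(-1,2)
def rect(P):
    """min-area rect of plane points: centre, size mm, angle deg of first side"""
    r=cv2.minAreaRect((P[:,:2]*1000).astype(np.float32));return np.round(r[0],1),np.round(r[1],1),round(r[2],1)
def tool(s=None):
    s=s or observe();M=R.from_rotvec(s['ee_rot']).as_matrix()
    return np.round(s['position']*1000,1),round(float(np.degrees(np.arctan2(M[1,1],M[0,1]))),1),M[:,2].round(3)
E
python3 - <<'E'
from h import *
g=get_image('top');s=get_image('side')
print('tool',tool())
print('robot base px',proj(g,[0,0,0]))
items={'mat':((0,0,0),(179,255,40),(210,145,285,222),.014),'tray':((105,150,60),(130,255,255),(110,150,170,250),.022),
'handle':((5,150,120),(20,255,255),(350,185,395,245),.050),'blade':((0,0,165),(179,60,255),(355,160,400,204),.0025),
'disc':((15,80,60),(35,255,255),(275,170,335,225),.016),'amber':((3,120,30),(15,255,200),(118,205,150,236),.046)}
for k,(lo,hi,b,z) in items.items():
    c=blob(g,lo,hi,b);P=plane(g,c,z);print(k,len(c),c.min(0),c.max(0),rect(P), 'circ',cv2.minEnclosingCircle((P[:,:2]*1000).astype(np.float32)))
for n,(a,q) in {'top':(g,(330,140,410,250)),'side':(s,(240,140,320,180))}.items():
    pass
t=cv2.resize(g['image'][130:260,190:410],None,fx=3.5,fy=3.5,interpolation=cv2.INTER_CUBIC)
cv2.imwrite('pics/crop1.png',t[:,:,::-1])
E
```

```text
tool (array([ 145.9, -607.4,  226.3]), -76.5, array([-0.   ,  0.001, -1.   ]))
robot base px [[259.99600863 367.34489545]]
mat 215 [218 152] [276 216] (array([523.2,  32.7]), array([153.1, 172.1]), 82.2) circ ((523.6911010742188, 32.509521484375), 112.20423126220703)
tray 260 [120 162] [159 238] (array([477.3, 340.2]), array([ 90. , 214.3]), 83.3) circ ((477.9039611816406, 341.50634765625), 113.64995574951172)
handle 79 [361 199] [378 235] (array([ 420.1, -310.2]), array([ 18.2, 105.9]), 68.3) circ ((420.9161376953125, -308.73455810546875), 53.17974853515625)
blade 109 [363 164] [395 201] (array([ 523.3, -353.9]), array([73.2, 94.2]), 68.1) circ ((524.4169311523438, -353.9688720703125), 57.012550354003906)
disc 105 [284 178] [321 215] (array([ 484.1, -127.3]), array([107.1, 107.4]), 89.2) circ ((484.9052429199219, -126.9303970336914), 54.91899490356445)
amber 52 [124 212] [143 229] (array([418.3, 350.7]), array([53.4, 47.6]), 89.5) circ ((417.71466064453125, 349.9259033203125), 27.526376724243164)
```

View pics/crop1.png

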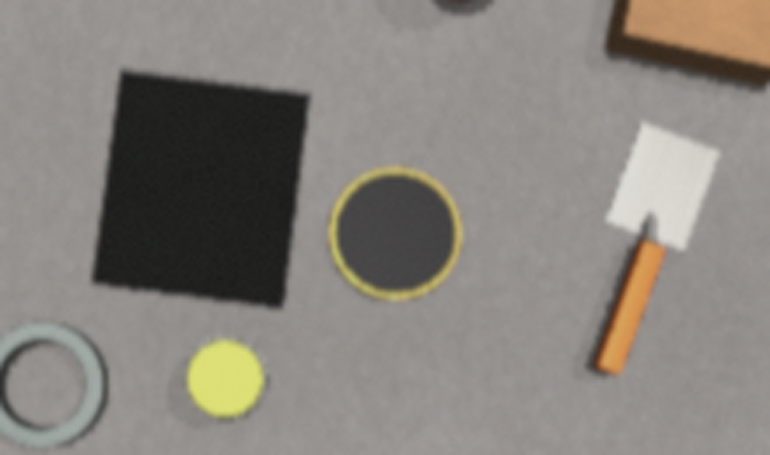

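The crop confirms the orange handle with the steel blade pointing at about -23°, the plain-side-up base, and the mat to its left (x axis at about 82°). I'll approach the handle now.

Emit:
{"fn": "drive_tool", "kwargs": {
  "steps": [
    [0,0,0,30,0],
    [0,22,20,20,-0.04],
    [0,22,20,0,-0.05],
    [0,22,20,0,-0.05],
    [0,22,20,-5,-0.05],
    [0,22,20,-10,-0.05],
    [0,22,20,-10,-0.05],
    [0,22,20,-10,-0.05],
    [0,22,20,-10,-0.05],
    [0,22,20,-10,-0.05],
    [0,22,20,-20,-0.05],
    [0,22,20,-20,-0.05],
    [0,22,20,-20,-0.05],
    [0,22,20,-20,-0.05],
    [0,26,21,-20,0],
    [0,0,0,0,0]
  ]
}}

```text
clock: 1.53
position: [0.4619, -0.3194, 0.1181]
ee_rot: [-3.075, 0.617, 0.004]
force: [-0.5, 1.1, 0.3]
width: 1.0
gripper_force: 0.0
```

```bash
python3 -c "
from h import *
print(tool(),observe()['joints'].round(2),observe()['clock'])
g=get_image('top');cv2.imwrite('pics/t2.png',cv2.resize(g['image'][140:260,300:450],None,fx=4,fy=4)[:,:,::-1])"
```

```text
(array([ 461.9, -319.4,  118.1]), -112.7, array([-0.002,  0.006, -1.   ])) [ 0.52  0.45 -0.01  1.85  0.    0.84 -1.46] 1.5333
```

Emit:
{"fn": "drive_tool", "kwargs": {
  "steps": [
    [0,-4,-7,-20,0],
    [0,0,0,-20,0],
    [0,0,0,-20,0],
    [0,0,0,-20,0],
    [0,0,0,-19,0],
    [0,0,0,0,0],
    [0.5,0,0,0,0],
    [0.9,0,0,0,0],
    [1,0,0,0,0],
    [1,0,0,0,0],
    [1,0,0,0,0],
    [1,0,0,0,0],
    [1,0,0,0,0],
    [1,0,0,0,0]
  ],
  "grip_force": 60
}}

```text
clock: 2.75
position: [0.4541, -0.3337, 0.0229]
ee_rot: [3.078, -0.631, 0.0]
force: [-0.1, -0.3, -0.1]
width: 0.468
gripper_force: 0.0
```

```bash
python3 -c "
from h import *
print(tool(),observe()['joints'].round(2))
g=get_image('top')
c=blob(g,(0,0,165),(179,60,255),(355,150,400,204));print(rect(plane(g,c,.0025)))
s=get_image('side');q=proj(s,[.52,-.34,.03])[0].astype(int);print(q)
cv2.imwrite('pics/s3.png',cv2.resize(s['image'][q[1]-40:q[1]+40,q[0]-60:q[0]+60],None,fx=6,fy=6)[:,:,::-1])"
```

```text
(array([ 454.1, -333.7,   22.9]), -113.2, array([ 0., -0., -1.])) [ 0.55  0.58 -0.01  1.92  0.01  0.64 -1.44]
(array([ 541.6, -348.4]), array([130.1, 156.1]), 88.0)
[268 155]
```

Emit:
{"fn": "drive_tool", "kwargs": {
  "steps": [
    [0.5,3,7,-3,0],
    [0.5,0,0,0,0],
    [1,0,0,0,0],
    [1,0,0,0,0],
    [1,0,0,0,0],
    [1,0,0,0,0],
    [1,0,0,0,0],
    [1,0,0,0,0],
    [1,0,0,0,0],
    [1,0,0,0,0],
    [1,0,0,0,0],
    [1,0,0,0,0]
  ],
  "grip_force": 60
}}

```text
clock: 3.85
position: [0.4569, -0.3269, 0.0198]
ee_rot: [3.077, -0.631, -0.0]
force: [-0.6, -1.2, 0.3]
width: 0.212
gripper_force: 59.9
```

```bash
python3 -c "
from h import *
print(tool(),observe()['force'],observe()['width'],observe()['gripper_force'])
g=get_image('top')
cv2.imwrite('pics/t3.png',cv2.resize(g['image'][140:260,300:450],None,fx=4,fy=4)[:,:,::-1])"
```

```text
(array([ 456.9, -326.9,   19.8]), -113.2, array([-0., -0., -1.])) [-0.63806081 -1.22559802  0.29920102] 0.21212136208956095 59.87686514854431
```

View pics/t3.png

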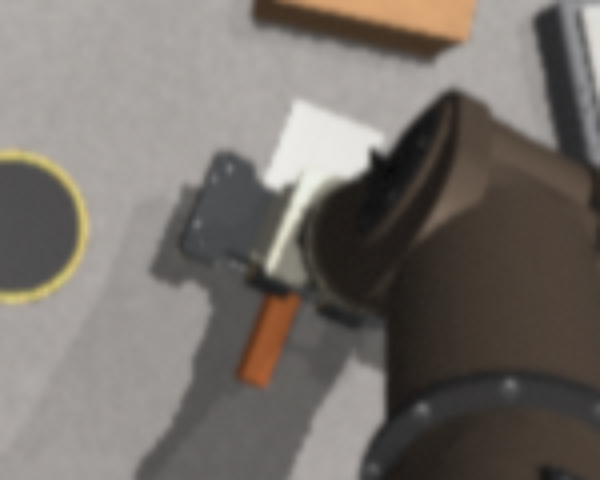

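Grip is firm at 19.5 mm, with the blade straight ahead. Next I'll lift and turn it in place to face the mat.

Emit:
{"fn": "drive_tool", "kwargs": {
  "steps": [
    [1,0,0,10,0],
    [1,0,0,20,0],
    [1,0,0,25,0],
    [1,0,0,25,0.04],
    [1,0,0,5,0.08],
    [1,0,0,0,0.12],
    [1,0,0,0,0.12],
    [1,0,0,0,0.12],
    [1,0,0,0,0.12],
    [1,0,0,0,0.12],
    [1,0,0,0,0.12],
    [1,0,0,0,0.12],
    [1,0,0,0,0.12],
    [1,0,0,0,0.12],
    [1,0,0,0,0.12],
    [1,0,0,0,0.12],
    [1,0,0,0,0.12],
    [1,0,0,0,0.12],
    [1,0,0,0,0.12],
    [1,0,0,0,0.04]
  ]
}}

```text
clock: 5.57
position: [0.4565, -0.3268, 0.1051]
ee_rot: [-2.359, -2.075, 0.001]
force: [0.2, -0.7, -2.2]
width: 0.213
gripper_force: 59.9
```

Emit:
{"fn": "drive_tool", "kwargs": {
  "steps": [
    [1,0,-8,-15,0],
    [1,0,0,-15,0],
    [1,0,0,-15,0],
    [1,0,0,0,0],
    [1,0,0,0,0]
  ]
}}

```text
clock: 5.98
position: [0.4561, -0.3347, 0.0587]
ee_rot: [-2.366, -2.063, 0.002]
force: [-0.1, -0.3, -2.0]
width: 0.211
gripper_force: 59.9
```

```bash
python3 - <<'E'
from h import *
st=observe();t=tool(st);print(t,st['force'],st['width'],st['joints'].round(2))
g=get_image('top');s=get_image('side')
a=np.radians(t[1]+90);d=np.array([np.cos(a),np.sin(a),0])
p=t[0]/1000;tip=p+.1156*d-[0,0,.0198];back=tip-.09*d;n=np.array([-d[1],d[0],0])*.035
Q=[tip+n,tip-n,back-n,back+n]
for k,im in(('top',g),('side',s)):
    q=proj(im,Q);c=q.mean(0).astype(int);f=5;w=60
    m=cv2.resize(im['image'][c[1]-50:c[1]+50,c[0]-w:c[0]+w],None,fx=f,fy=f)
    for u in (q-[c[0]-w,c[1]-50])*f: cv2.circle(m,tuple(int(v) for v in u),4,(255,0,0),1)
    cv2.imwrite(f'pics/4{k}.png',m[:,:,::-1])
a=cv2.imread('pics/4top.png');b=cv2.imread('pics/4side.png');cv2.imwrite('pics/4.png',cv2.resize(np.vstack([a,b])[:, :],None,fx=.6,fy=.6))
E
```

```text
(array([ 456.1, -334.7,   58.7]), -7.8, array([-0.002,  0.001, -1.   ])) [-0.06889184 -0.3115914  -2.01782415] 0.21120309927602493 [ 0.86  0.58 -0.45  1.86  0.35  0.78  0.09]
```

View pics/4.png

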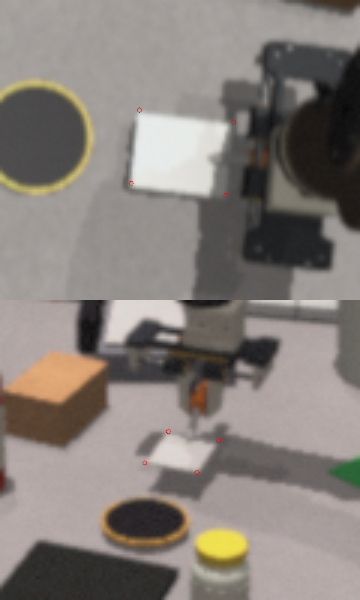

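The blade outline is where predicted, and its tip is aligned with the base centre to about 1 mm. I'll lower it and slide under the rim.

Emit:
{"fn": "drive_tool", "kwargs": {
  "steps": [
    [1,0,0,-15,0],
    [1,0,0,-12,0],
    [1,0,0,-6,0],
    [1,0,0,-3,0],
    [1,0,0,0,0],
    [1,1.3,10,0,0],
    [1,1.4,10,0,0],
    [1,1.4,10,0,0],
    [1,1.4,10,0,0],
    [1,1.4,10,0,0],
    [1,0.7,5,0,0],
    [1,0.7,5,0,0],
    [1,0,0,0,0]
  ]
}}

```text
clock: 7.17
position: [0.4657, -0.2733, 0.0239]
ee_rot: [-2.365, -2.068, -0.001]
force: [-0.5, 0.4, -2.7]
width: 0.213
gripper_force: 59.9
```

Emit:
{"fn": "drive_tool", "kwargs": {
  "steps": [
    [1,0.5,4,0,0],
    [1,0.5,4,0,0],
    [1,0.5,4,0,0],
    [1,0.5,4,0,0],
    [1,0.5,4,0,0],
    [1,0,0,0,0]
  ]
}}

```text
clock: 7.67
position: [0.468, -0.2536, 0.0237]
ee_rot: [-2.365, -2.067, -0.001]
force: [-0.4, -0.6, -2.0]
width: 0.213
gripper_force: 59.9
```

```bash
python3 - <<'E'
from h import *
st=observe();print(tool(st),st['force'],st['ft_torque'])
g=get_image('top')
P=plane(g,blob(g,(15,80,60),(35,255,255),(240,165,335,225)),.016);print(cv2.minEnclosingCircle((P[:,:2]*1000).astype(np.float32)))
E
```

```text
(array([ 468. , -253.6,   23.7]), -7.7, array([ 0.   ,  0.001, -1.   ])) [-0.43904061 -0.64162804 -2.03048549] [-0.17619008 -0.09843469  0.0419381 ]
((489.115478515625, -109.11333465576172), 54.83131408691406)
```

Emit:
{"fn": "drive_tool", "kwargs": {
  "steps": [
    [1,0.5,4,0,0],
    [1,0.4,3,0,0],
    [1,0.3,2,0,0],
    [1,0,0,0,0]
  ]
}}

```text
clock: 8.05
position: [0.4691, -0.245, 0.0238]
ee_rot: [-2.366, -2.067, -0.0]
force: [-0.7, 0.1, -1.7]
width: 0.216
gripper_force: 59.9
```

Emit:
{"fn": "drive_tool", "kwargs": {
  "steps": [
    [1,0.3,2,0,0],
    [1,0,0,0,0]
  ]
}}

```text
clock: 8.22
position: [0.4694, -0.2434, 0.0238]
ee_rot: [2.366, 2.067, 0.0]
force: [-0.5, -0.8, -2.6]
width: 0.216
gripper_force: 59.9
```

Emit:
{"fn": "drive_tool", "kwargs": {
  "steps": [
    [1,0.3,2,0,0],
    [1,0,0,0,0]
  ]
}}

```text
clock: 8.38
position: [0.4695, -0.2424, 0.0239]
ee_rot: [2.366, 2.065, -0.001]
force: [-1.5, -3.1, -1.6]
width: 0.218
gripper_force: 59.9
```

Contact with the mat (about 3 N). Now I'll lift along an arc around the far rim.

Emit:
{"fn": "drive_tool", "kwargs": {
  "steps": [
    [1,0,0,3,0],
    [1,0,0.3,4,0],
    [1,0,0.4,4,0],
    [1,0.1,0.7,4,0],
    [1,0.2,1.2,4,0],
    [1,0.2,1.4,5,0],
    [1,0.2,1.5,5,0],
    [1,0,0,0,0]
  ]
}}

```text
clock: 9.05
position: [0.4704, -0.2393, 0.0542]
ee_rot: [2.366, 2.061, -0.003]
force: [-2.1, -11.3, -0.9]
width: 0.215
gripper_force: 59.9
```

```bash
cat > look.py <<'E'
from h import *
import sys
st=observe();print(tool(st),st['force'].round(1),st['ft_torque'].round(2),st['width'])
s=get_image('side');g=get_image('top')
q=proj(s,[.49,-.1,.05])[0].astype(int);a=s['image'][q[1]-40:q[1]+40,q[0]-60:q[0]+60]
q=proj(g,[.49,-.1,.05])[0].astype(int);b=g['image'][q[1]-40:q[1]+40,q[0]-60:q[0]+60]
cv2.imwrite('pics/'+sys.argv[1],cv2.resize(np.hstack([a,b]),None,fx=3.3,fy=3.3,interpolation=cv2.INTER_CUBIC)[:,:,::-1])
E
python3 look.py 5.png
```

```text
(array([ 470.4, -239.3,   54.2]), -7.9, array([ 0.001, -0.004, -1.   ])) [ -2.1 -11.3  -0.9] [-2.8   0.41  0.02] 0.21501932088023032
```

View pics/5.png

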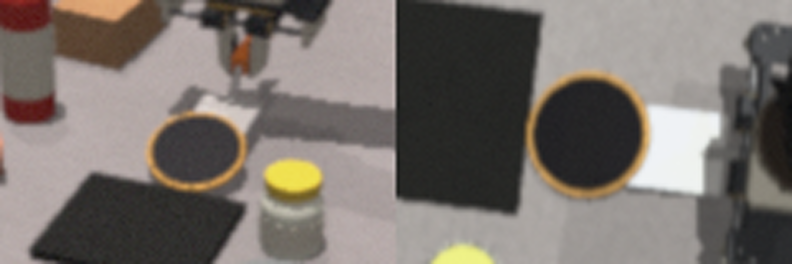

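The base is tilted about 20° on the blade, its far rim stopped at the mat edge. The 11 N push is a bit high, so I'll ease back slightly and continue.

Emit:
{"fn": "drive_tool", "kwargs": {
  "steps": [
    [1,-0.2,-1.5,2,0],
    [1,0.2,1.5,4.5,0],
    [1,0.3,2,4.5,0],
    [1,0.3,2.3,4,0],
    [1,0.3,2.6,4,0],
    [1,0.4,3,4,0],
    [1,0,0,0,0]
  ]
}}

```text
clock: 9.73
position: [0.4723, -0.2288, 0.0776]
ee_rot: [2.365, 2.062, -0.001]
force: [-1.3, -11.6, 3.9]
width: 0.214
gripper_force: 59.9
```

Emit:
{"fn": "drive_tool", "kwargs": {
  "steps": [
    [1,0.4,3,3.5,0],
    [1,0.4,3.2,3.3,0],
    [1,0.4,3.3,3,0],
    [1,0,0,0,0]
  ]
}}

```text
clock: 10.07
position: [0.4739, -0.2194, 0.0877]
ee_rot: [2.365, 2.061, -0.0]
force: [-2.5, -12.9, 8.0]
width: 0.216
gripper_force: 60.0
```

```bash
python3 look.py 6.png
```

```text
(array([ 473.9, -219.4,   87.7]), -7.9, array([ 0.003, -0.004, -1.   ])) [ -2.5 -12.9   8. ] [-1.83  0.35  0.07] 0.21598913941080783
```

View pics/6.png

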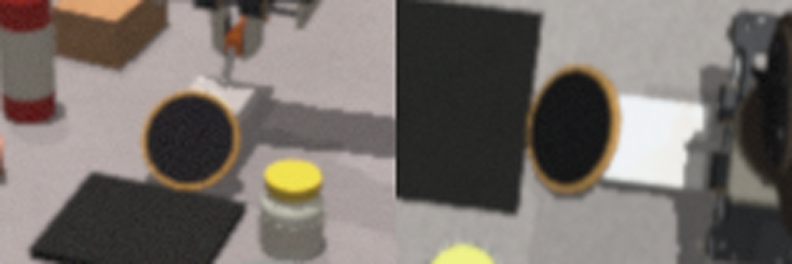

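It's at about 48°. The blade is pressing the collar along the disc plane, so I'll move a bit more upward.

Emit:
{"fn": "drive_tool", "kwargs": {
  "steps": [
    [1,0,0,4,0],
    [1,0.4,3,3.5,0],
    [1,0.5,3.5,3.2,0],
    [1,0.5,3.5,3,0],
    [1,0.5,3.5,2.6,0],
    [1,0.5,3.5,2.3,0],
    [1,0,0,0,0]
  ]
}}

```text
clock: 10.75
position: [0.4757, -0.1984, 0.1046]
ee_rot: [2.364, 2.068, 0.001]
force: [0.7, -1.3, -1.8]
width: 0.214
gripper_force: 60.0
```

Emit:
{"fn": "drive_tool", "kwargs": {
  "steps": [
    [1,0.5,4,1.7,0],
    [1,0.5,4,1.4,0],
    [1,0.5,4,1.1,0],
    [1,0.5,4,0.8,0],
    [1,0,0,0,0]
  ]
}}

```text
clock: 11.17
position: [0.4775, -0.1826, 0.1094]
ee_rot: [-2.365, -2.068, -0.001]
force: [1.2, -0.3, -1.9]
width: 0.211
gripper_force: 60.0
```

```bash
python3 look.py 7.png
```

```text
(array([ 477.5, -182.6,  109.4]), -7.7, array([ 0.,  0., -1.])) [ 1.2 -0.3 -1.9] [-0.21 -0.07  0.04] 0.21091507403601356
```

View pics/7.png

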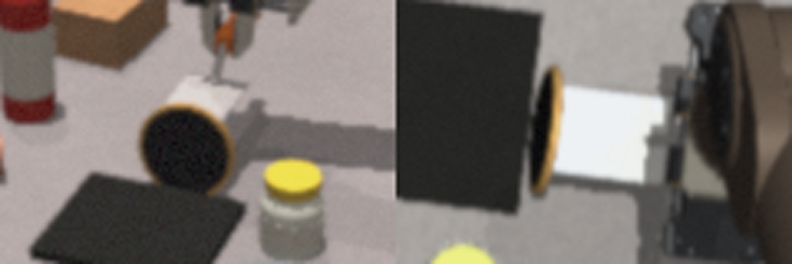

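It's at about 75–80°, with contact light. Next I'll push it past vertical slowly.

Emit:
{"fn": "drive_tool", "kwargs": {
  "steps": [
    [1,0.5,4,0.5,0],
    [1,0.5,4,0,0],
    [1,0.5,4,0,0],
    [1,0.5,4,0,0],
    [1,0.5,4,0,0],
    [1,0,0,0,0]
  ]
}}

```text
clock: 11.77
position: [0.4799, -0.1626, 0.1097]
ee_rot: [-2.365, -2.068, -0.001]
force: [-0.0, 0.6, -2.5]
width: 0.214
gripper_force: 60.0
```

Emit:
{"fn": "drive_tool", "kwargs": {
  "steps": [
    [1,0.5,4,0,0],
    [1,0.5,4,0,0],
    [1,0.5,4,0,0],
    [1,0.5,4,0,0],
    [1,0.5,4,0,0],
    [1,0,0,0,0],
    [1,0,0,0,0],
    [1,0,0,0,0]
  ]
}}

```text
clock: 12.43
position: [0.4822, -0.144, 0.1097]
ee_rot: [2.366, 2.066, -0.0]
force: [0.2, -0.0, -2.3]
width: 0.214
gripper_force: 60.0
```

```bash
python3 look.py 8.png
```

```text
(array([ 482.2, -144. ,  109.7]), -7.7, array([ 0., -0., -1.])) [ 0.2 -0.  -2.3] [-0.13 -0.14  0.02] 0.21382526994428513
```

View pics/8.png

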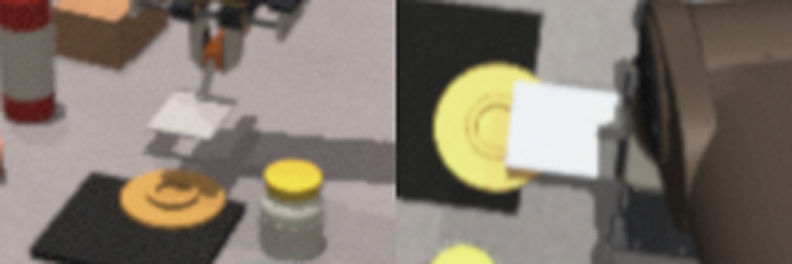

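The top-view crop shows the base lying collar up on the mat, centred near (490,125), with a small overhang. Next I'll withdraw the spatula and lay it down.

Emit:
{"fn": "drive_tool", "kwargs": {
  "steps": [
    [1,-1,-8,0,0],
    [1,-3,-20,0,0],
    [1,-4,-26,0,0],
    [1,-4,-26,0,0],
    [1,-4,-26,0,0],
    [1,-4,-26,0,0],
    [1,-4,-26,-10,0],
    [1,-2,-16,-20,0],
    [1,0,0,-20,0],
    [1,0,0,-18,0],
    [1,0,0,-10,0],
    [1,0,0,-6,0],
    [1,0,0,-3,0],
    [1,0,0,-1.5,0],
    [1,0,0,-1,0],
    [1,0,0,0,0],
    [1,0,0,0,0]
  ]
}}

```text
clock: 13.95
position: [0.4567, -0.318, 0.0208]
ee_rot: [2.365, 2.066, 0.0]
force: [0.8, 0.0, -2.0]
width: 0.212
gripper_force: 60.0
```

```bash
python3 - <<'E'
from h import *
st=observe();print(tool(st),st['force'].round(1))
g=get_image('top')
P=plane(g,blob(g,(12,80,60),(35,255,255),(210,145,300,225)),.021);print('disc',rect(P),cv2.minEnclosingCircle((P[:,:2]*1000).astype(np.float32)))
E
```

```text
(array([ 456.7, -318. ,   20.8]), -7.7, array([ 0.001, -0.001, -1.   ])) [ 0.8  0.  -2. ]
disc (array([500.2, -14. ]), array([112.7, 111.7]), 39.0) ((500.3658447265625, -16.605445861816406), 58.63390350341797)
```

The overhang measures about 24 mm. That's more than "a little", so while I still hold the spatula I'll nudge the rim about 20 mm further onto the mat.

Emit:
{"fn": "drive_tool", "kwargs": {
  "steps": [
    [1,0,0,15,0],
    [1,2,15,0,0],
    [1,3,20,0,0],
    [1,3,20,0,0],
    [1,3,20,0,0],
    [1,3,20,0,0],
    [1,2,15,0,0],
    [1,1,8,0,0],
    [1,0.5,4,0,0],
    [1,0.5,4,0,0],
    [1,0.4,3,0,0],
    [1,0.4,3,0,0],
    [1,0.4,3,0,0],
    [1,0.4,3,0,0],
    [1,0.4,3,0,0],
    [1,0.4,3,0,0],
    [1,0,0,0,0]
  ]
}}

```text
clock: 15.42
position: [0.4767, -0.1731, 0.0351]
ee_rot: [-2.366, -2.067, -0.001]
force: [0.1, 0.2, -2.5]
width: 0.213
gripper_force: 60.0
```

```bash
cat > disc.py <<'E'
from h import *
st=observe();print(tool(st),st['force'].round(1),st['clock'])
g=get_image('top')
P=plane(g,blob(g,(12,80,60),(35,255,255),(210,145,300,225)),.021);print('disc',rect(P),cv2.minEnclosingCircle((P[:,:2]*1000).astype(np.float32)))
E
python3 disc.py
```

```text
(array([ 476.7, -173.1,   35.1]), -7.7, array([ 0.,  0., -1.])) [ 0.1  0.2 -2.5] 15.4167
disc (array([ 5.022e+02, -2.000e-01]), array([106.7, 112.9]), 89.5) ((502.2049865722656, -1.5219900608062744), 58.342018127441406)
```

Emit:
{"fn": "drive_tool", "kwargs": {
  "steps": [
    [1,0.4,3,0,0],
    [1,0.4,3,0,0],
    [1,0.3,2,0,0],
    [1,0,0,0,0],
    [1,-1,-6,0,0],
    [1,-2,-15,0,0],
    [1,-3,-25,10,0],
    [1,-4,-26,0,0],
    [1,-4,-26,0,0],
    [1,-4,-26,0,0],
    [1,-3,-24,0,0],
    [1,0,0,-10,0],
    [1,0,0,-8,0],
    [1,0,0,-4,0],
    [1,0,0,-2,0],
    [1,0,0,-1.5,0],
    [1,0,0,0,0],
    [1,0,0,0,0]
  ]
}}

```text
clock: 16.97
position: [0.4572, -0.3132, 0.0199]
ee_rot: [2.365, 2.068, 0.001]
force: [-0.0, 0.3, -1.4]
width: 0.212
gripper_force: 60.0
```

```bash
python3 disc.py
```

```text
(array([ 457.2, -313.2,   19.9]), -7.7, array([ 0.,  0., -1.])) [-0.   0.3 -1.4] 16.9667
disc (array([503.7,   7. ]), array([109.6, 115.8]), 89.5) ((503.3224792480469, 6.170225620269775), 58.48506164550781)
```

Emit:
{"fn": "drive_tool", "kwargs": {
  "steps": [
    [1,0,0,-0.5,0],
    [0.7,0,0,0,0],
    [0.5,0,0,0,0],
    [0.3,0,0,0,0],
    [0.3,0,0,0,0],
    [0.3,0,0,0,0],
    [0.3,0,0,0,0],
    [0.3,0,0,10,0],
    [0.2,0,0,20,0],
    [0.2,0,0,35,0],
    [0.1,0,0,40,0],
    [0.1,0,0,40,0],
    [0.1,0,0,40,0],
    [0,0,0,0,0]
  ],
  "grip_force": 10
}}

```text
clock: 18.18
position: [0.4605, -0.315, 0.2129]
ee_rot: [2.357, 2.059, 0.006]
force: [1.7, -1.2, -0.9]
width: 0.933
gripper_force: 0.0
```

```bash
python3 - <<'E'
from h import *
from scipy.optimize import least_squares
st=observe();print(tool(st),st['force'].round(1),st['joints'].round(2))
g=get_image('top');s=get_image('side')
c=blob(g,(5,150,120),(20,255,255),(310,180,420,260));print('handle',rect(plane(g,c,.05)))
# collar from inner dark ring? mouth z=.030
im=cv2.cvtColor(g['image'],cv2.COLOR_RGB2GRAY)
P=plane(g,blob(g,(12,80,60),(35,255,255),(200,140,300,225)),.021);print('disc',rect(P),len(P))
# amber in both views: circle of mask -> ray -> closest point
def cen(im,box):
    c=blob(im,(2,90,25),(16,255,220),box);return np.array(cv2.minEnclosingCircle(c)[0]),cv2.minEnclosingCircle(c)[1],c.min(0),c.max(0)
a=cen(g,(118,200,155,240));b=cen(s,(240,248,268,285));print(a,b)
d1,d2=ray(g,*a[0]),ray(s,*b[0]);
A=np.stack([d1,-d2],1);t=np.linalg.lstsq(A,s['xyz']-g['xyz'],rcond=None)[0]
print('amber',g['xyz']+t[0]*d1,s['xyz']+t[1]*d2,'plane',plane(g,a[0],.046))
# tray hole prediction from tray rect
P=plane(g,blob(g,(105,150,60),(130,255,255),(110,150,170,250)),.022);r=rect(P);print('tray',r)
w=blob(g,(0,0,150),(179,60,255),(122,165,158,195));print('white',plane(g,cv2.minEnclosingCircle(w)[0],.046),cv2.minEnclosingCircle(w)[1])
t=cv2.resize(g['image'][140:260,110:310],None,fx=4,fy=4,interpolation=cv2.INTER_CUBIC);cv2.imwrite('pics/9.png',t[:,:,::-1])
E
```

```text
(array([ 460.5, -315. ,  212.9]), -7.7, array([ 0.01 , -0.006, -1.   ])) [ 1.7 -1.2 -0.9] [ 0.88  0.38 -0.51  1.74  0.21  1.06  0.17]
handle (array([ 453.5, -322.9]), array([54.1, 17.3]), 84.7)
disc (array([503.7,   7. ]), array([109.6, 115.8]), 89.5) 113
(array([133.94999695, 220.5       ]), 10.062533378601074, array([124, 212], dtype=int32), array([144, 230], dtype=int32)) (array([252.09596252, 264.46969604]), 9.963034629821777, array([243, 255], dtype=int32), array([261, 274], dtype=int32))
amber [0.41823114 0.34915956 0.04722438] [0.42016087 0.34950623 0.04737602] plane [[0.41826304 0.34951756 0.046     ]]
tray (array([477.3, 340.2]), array([ 89.9, 214.2]), 83.2)
white [[0.5392316  0.33859712 0.046     ]] 10.027186393737793
```

View pics/9.png

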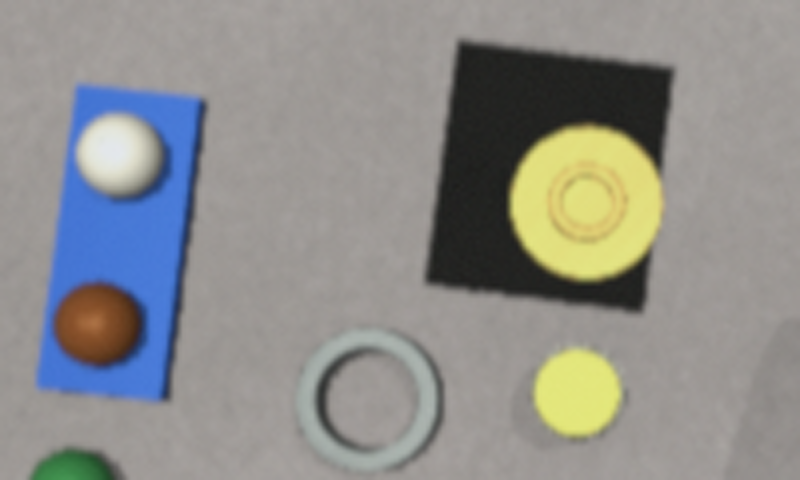

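The picture shows the base almost wholly on the mat with the collar up at about (587,201) in the crop. The amber globe is in the tray's near hole at (98,323) and the white one is untouched at (120,155). I'll move to the amber globe.

Emit:
{"fn": "drive_tool", "kwargs": {
  "steps": [
    [0,-1,20,0,0.05],
    [0,-2,33,0,0.08],
    [0,-2,35,0,0.085],
    [0,-2,35,0,0.085],
    [0,-2,35,0,0.085],
    [0,-2,35,0,0.085],
    [0,-2,35,0,0.085],
    [0,-2,35,0,0.085],
    [0,-2,35,0,0.085],
    [0,-2,35,0,0.085],
    [0,-2,35,0,0.085],
    [0,-2,35,0,0.085],
    [0,-2,35,0,0.085],
    [0,-2,35,0,0.085],
    [0,-2,35,0,0.085],
    [0,-2,35,0,0.085],
    [0,-2,35,0,0.085],
    [0,-2,35,-20,0.085],
    [0,-4,35,-20,0.085],
    [0,-3,20,-20,0.06]
  ]
}}

```text
clock: 19.95
position: [0.413, 0.3577, 0.1427]
ee_rot: [-0.1, -3.138, -0.002]
force: [0.7, -0.3, 0.4]
width: 1.0
gripper_force: 0.0
```

Emit:
{"fn": "drive_tool", "kwargs": {
  "steps": [
    [0,0,0,-20,0],
    [0,0,0,0,0],
    [0,0,0,0,0]
  ]
}}

```text
clock: 20.2
position: [0.4136, 0.353, 0.1227]
ee_rot: [-0.11, -3.137, 0.005]
force: [0.4, -0.2, 0.2]
width: 0.996
gripper_force: 0.0
```

```bash
python3 - <<'E'
from h import *
st=observe();t=tool(st);print(t,st['joints'].round(2),st['clock'])
print('need',np.array([418.5,348.5,27.8])-t[0], 'turn',np.radians(83-t[1]))
g=get_image('top');print('collar',plane(g,[256.75,190.25],.03)*1000)
im=cv2.resize(g['image'][150:230,220:300],None,fx=8,fy=8,interpolation=cv2.INTER_CUBIC)
c=cv2.HoughCircles(cv2.cvtColor(im,cv2.COLOR_RGB2GRAY),cv2.HOUGH_GRADIENT,2,20,param1=80,param2=40,minRadius=60,maxRadius=180)
for u,v,r in c[0][:5]: print(r/8,plane(g,[220-.44+u/8,150-.44+v/8],.03)[0]*1000)
E
```

```text
(array([413.6, 353. , 122.7]), 86.0, array([-0.003, -0.003, -1.   ])) [-0.15  0.6  -0.94  1.84  0.57  1.01  0.17] 20.2
need [  4.9  -4.5 -94.9] turn -0.05235987755982989
collar [[501.90173847   4.81813339  30.        ]]
19.175 [502.10254747   6.43235827  30.        ]
22.35 [509.22512267  -0.78158533  30.        ]
22.35 [493.45847635   2.93237232  30.        ]
21.525 [492.80378295  10.08383886  30.        ]
19.05 [499.86732395  -2.842974    30.        ]
```

Emit:
{"fn": "drive_tool", "kwargs": {
  "steps": [
    [0,5,-4.5,-20,0],
    [0,0,0,-25,0],
    [0,0,0,-25,0],
    [0,0,0,-15,0],
    [0,0,0,-10,0],
    [0,0,0,0,0],
    [0.2,0,0,0,0],
    [0.25,0,0,0,0],
    [0.3,0,0,0,0],
    [0.35,0,0,0,0],
    [0.4,0,0,0,0],
    [0.5,0,0,0,0],
    [0.5,0,0,0,0],
    [0.5,0,0,0,0]
  ],
  "grip_force": 8
}}

```text
clock: 21.42
position: [0.4199, 0.3495, 0.0295]
ee_rot: [0.112, 3.139, -0.0]
force: [0.9, -2.5, 6.6]
width: 0.649
gripper_force: 8.0
```

Emit:
{"fn": "drive_tool", "kwargs": {
  "steps": [
    [0.6,0,0,5,0],
    [0.6,0,0,12,0],
    [0.6,0,0,20,0],
    [0.6,0,0,25,0],
    [0.6,0,0,25,0],
    [0.6,0,0,15,0],
    [0.6,0,0,0,0],
    [0.6,0,0,0,0]
  ]
}}

```text
clock: 22.08
position: [0.42, 0.3501, 0.1324]
ee_rot: [0.111, 3.138, 0.002]
force: [0.5, 0.2, -1.2]
width: 0.649
gripper_force: 8.0
```

```bash
python3 - <<'E'
from h import *
st=observe();t=tool(st);print(t,st['force'],st['width'],st['gripper_force'])
s=get_image('side');q=proj(s,st['position']+[0,0,.0188])[0]
c=blob(s,(2,90,25),(16,255,220),(int(q[0])-25,int(q[1])-25,int(q[0])+25,int(q[1])+25));print(q,cv2.minEnclosingCircle(c),c.min(0),c.max(0))
E
```

```text
(array([420. , 350.1, 132.4]), 85.9, array([ 0.002,  0.001, -1.   ])) [ 0.45676526  0.22953459 -1.16598608] 0.6493634308868361 7.999906092882156
[251.79186544 235.27829756] ((256.0, 237.5), 8.500100135803223) [252 230] [261 245]
```

Emit:
{"fn": "drive_tool", "kwargs": {
  "steps": [
    [0.6,3,-12,0,0],
    [0.6,5,-20,0,0],
    [0.6,6,-25,0,0],
    [0.6,6,-25,0,0],
    [0.6,6,-25,0,0],
    [0.6,6,-25,0,0],
    [0.6,6,-25,0,0],
    [0.6,6,-25,0,0],
    [0.6,6,-25,0,0],
    [0.6,6,-25,0,0],
    [0.6,6,-25,0,0],
    [0.6,6,-25,0,0],
    [0.6,6,-25,0,0],
    [0.6,5,-20,-10,0],
    [0.6,3,-14,-10,0],
    [0.6,2,-8,-20,0],
    [0.6,0,0,-20,0],
    [0.6,0,0,0,0],
    [0.6,0,0,0,0]
  ]
}}

```text
clock: 23.72
position: [0.5022, 0.0012, 0.07]
ee_rot: [-0.109, -3.136, -0.001]
force: [0.0, 0.1, -0.8]
width: 0.647
gripper_force: 8.0
```

```bash
cat > chk.py <<'E'
from h import *
st=observe();t=tool(st);print(t,st['force'].round(1),st['width'],st['clock'])
s=get_image('side')
print('need',np.array([503.9,5.7,37.5])-t[0])
p=st['position']+np.array([-.0014,0,.0165]);q=proj(s,p)[0]
c=blob(s,(2,90,25),(13,255,160),(int(q[0])-16,int(q[1])-16,int(q[0])+16,int(q[1])+16));print('expected',q,'seen',c.min(0),c.max(0))
E
python3 chk.py
```

```text
(array([502.2,   1.2,  70. ]), 86.0, array([-0.003,  0.001, -1.   ])) [ 0.   0.1 -0.8] 0.6472906775558896 23.7167
need [  1.7   4.5 -32.5]
expected [252.94767545 186.95380525] seen [253 181] [260 195]
```

Emit:
{"fn": "drive_tool", "kwargs": {
  "steps": [
    [0.6,1.7,4.5,-8,0],
    [0.6,0,0,-10,0],
    [0.6,0,0,-6,0],
    [0.6,0,0,-2,0],
    [0.6,0,0,0,0],
    [0.6,0,0,0,0]
  ]
}}

```text
clock: 24.27
position: [0.5054, 0.0053, 0.0451]
ee_rot: [-0.111, -3.139, -0.0]
force: [0.8, 0.3, -0.5]
width: 0.648
gripper_force: 8.0
```

Emit:
{"fn": "drive_tool", "kwargs": {
  "steps": [
    [0.6,0,0,-1.5,0],
    [0.6,0,0,-1.5,0],
    [0.6,0,0,0,0]
  ]
}}

```text
clock: 24.52
position: [0.5054, 0.0051, 0.0421]
ee_rot: [0.112, 3.139, -0.0]
force: [0.2, -0.3, -0.7]
width: 0.646
gripper_force: 8.0
```

Emit:
{"fn": "drive_tool", "kwargs": {
  "steps": [
    [0.6,-1.5,0.5,-1,0],
    [0.6,0,0,-1,0],
    [0.6,0,0,-1,0],
    [0.6,0,0,0,0]
  ]
}}

```text
clock: 24.85
position: [0.5038, 0.0056, 0.039]
ee_rot: [-0.111, -3.139, 0.0]
force: [0.6, -0.5, -1.1]
width: 0.65
gripper_force: 8.0
```

Emit:
{"fn": "drive_tool", "kwargs": {
  "steps": [
    [0.6,0,0,-0.7,0],
    [0.6,0,0,-0.7,0],
    [0.6,0,0,0,0]
  ]
}}

```text
clock: 25.1
position: [0.5043, 0.0057, 0.0379]
ee_rot: [0.111, 3.139, 0.0]
force: [1.0, -0.1, 0.7]
width: 0.648
gripper_force: 8.0
```

Emit:
{"fn": "drive_tool", "kwargs": {
  "steps": [
    [0.6,0,0,-0.7,0],
    [0.6,0,0,0,0]
  ]
}}

```text
clock: 25.27
position: [0.5045, 0.0057, 0.0375]
ee_rot: [0.111, 3.138, -0.0]
force: [0.4, -1.5, 6.1]
width: 0.648
gripper_force: 8.0
```

Emit:
{"fn": "drive_tool", "kwargs": {
  "steps": [
    [0.6,0,0,-0.7,0],
    [0.6,0,0,0,0]
  ]
}}

```text
clock: 25.43
position: [0.5047, 0.0056, 0.037]
ee_rot: [0.112, 3.138, -0.001]
force: [-0.3, -1.6, 8.3]
width: 0.647
gripper_force: 8.0
```

It's seated at the expected height (contact at TCP z 37.5 mm). I'll ease off and open slowly.

Emit:
{"fn": "drive_tool", "kwargs": {
  "steps": [
    [0.4,0,0,0.8,0],
    [0.33,0,0,0,0],
    [0.32,0,0,0,0],
    [0.3,0,0,0,0],
    [0.28,0,0,0,0],
    [0.25,0,0,0,0],
    [0.2,0,0,0,0],
    [0.1,0,0,0,0],
    [0,0,0,0,0],
    [0,0,0,0,0],
    [0,0,0,0,0]
  ],
  "grip_force": 3
}}

```text
clock: 26.35
position: [0.5039, 0.0057, 0.0371]
ee_rot: [0.111, 3.14, -0.0]
force: [-0.6, -1.0, -0.1]
width: 0.991
gripper_force: 0.0
```

Emit:
{"fn": "drive_tool", "kwargs": {
  "steps": [
    [0,0,0,10,0],
    [0,0,0,20,0],
    [0,0,0,30,0],
    [0,0,0,35,0],
    [0,0,0,35,0],
    [0,0,0,35,0],
    [0,-10,20,10,0],
    [0,-10,30,0,0],
    [0,-10,35,0,0],
    [0,-10,35,0,0],
    [0,-10,35,0,0],
    [0,-10,35,0,0],
    [0,0,0,0,0]
  ]
}}

```text
clock: 27.43
position: [0.4405, 0.2037, 0.2141]
ee_rot: [0.095, 3.139, 0.007]
force: [0.2, 0.4, -0.5]
width: 0.998
gripper_force: 0.0
```

```bash
python3 - <<'E'
from h import *
st=observe();t=tool(st);print(t,st['force'].round(1),st['width'],st['clock'])
g=get_image('top');s=get_image('side')
for n,im in(('top',g),('side',s)):
    q=proj(im,[.5025,.0057,.054])[0];b=[int(q[0])-18,int(q[1])-18,int(q[0])+18,int(q[1])+18]
    c=blob(im,(2,130,25),(13,255,150),b);print(n,q,cv2.minEnclosingCircle(c),c.min(0),c.max(0))
P=plane(g,blob(g,(17,80,60),(35,255,255),(200,140,300,225)),.021);print('disc',rect(P))
c=blob(g,(5,150,120),(20,255,255),(310,180,420,260));print('handle',rect(plane(g,c,.05)))
c=blob(g,(0,0,165),(179,60,255),(300,170,380,225));print('blade',rect(plane(g,c,.0025)))
w=blob(g,(0,0,150),(179,60,255),(122,165,158,195));print('white',plane(g,cv2.minEnclosingCircle(w)[0],.046),cv2.minEnclosingCircle(w)[1])
E
```

```text
(array([440.5, 203.7, 214.1]), 86.5, array([ 0.001,  0.005, -1.   ])) [ 0.2  0.4 -0.5] 0.9979577408041881 27.4333
top [256.4069027  189.22949111] ((256.21429443359375, 189.5), 8.992719650268555) [248 181] [265 198]
side [252.24320107 195.64341021] ((251.56756591796875, 195.79054260253906), 7.608846187591553) [244 189] [259 203]
disc (array([503.7,   7. ]), array([109.6, 115.8]), 89.5)
handle (array([ 449.5, -347. ]), array([106.9,  17.1]), 82.3)
blade (array([ 483. , -237.7]), array([233.6, 158.5]), 89.5)Traceback (most recent call last):
  File "<stdin>", line 10, in <module>
  File "h.py", line 19, in blob
    c=max(cv2.findContours(m,cv2.RETR_EXTERNAL,cv2.CHAIN_APPROX_NONE)[0],key=cv2.contourArea)
ValueError: max() iterable argument is empty
```

```bash
python3 -c "
from cell import arm
print(arm.sign_off())"
```

```text
the job is handed in; nothing more can be done
None
```

I turned the lamp base over onto the mat with the spatula (collar up, nearly all on the mat) and laid the spatula flat on the counter. I then seated the amber globe in the collar, let go, and handed the job in at about 27 s; my last check of the white globe failed because no white pixels showed at its spot (probably the arm or its shadow), but I never moved it.

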